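Sieve the small milling balls out of the large ones

ROBOT

A 7-joint arm with a two-finger parallel gripper is mounted at the origin on a cart in front of the work surface, level with it; the furniture and walls round the work are solid. World frame = base frame: x ahead of the robot, y to its left, z up, the work surface at z = 0. Lengths are in m, angles in rad, forces in N, time in s.
With the tool pointing down it reaches from about 0.425 to 0.875 m from the base axis. Payload 4.7 kg.
Tool frame: the origin (TCP) lies on the centre line of the jaws, within the pads' length; the fingertips stand ctrl.tcp_to_tips ahead of it and the grasp point (between the pads) lies 2 mm behind it (ctrl.tcp_to_tips is the distance from the TCP to the fingertips, in m); z points along the fingers, y is the line along which they close (so a half turn about z gives the same grasp; the last joint's range is limited). The gripper opens to 87 mm and grips with 3 to 60 N. Pads are 19 mm wide; open, the fingers measure 117 mm over their backs; the gripper's body (75 mm by 190 mm) begins 51 mm behind the grasp point.
Start: joints at [1.175, 0.321, -0.07, 1.45, 0.023, 1.371, -0.057], TCP at [0.259, -0.596, 0.24] pointing down, gripper open.
Joint ranges: [-2.86, 2.86], [-0.3, 2.09], [-1.38, 1.24], [0.06, 2.45], [-1.56, 4.7], [0.09, 2.05], [-2.69, 2.69]. Speed limits (rad/s): [2.57, 2.57, 3.14, 3.14, 3.14, 3.14, 3.14].

INTERFACE

Orientations are given as a rotation vector (axis times angle).
In Python, from bench import ctrl, optics, close_job gives the robot as it stands.
- The arm moves only by the shell command python3 -m inch 'ROWS' [OPENING] [FORCE]. ROWS is JSON, a list of rows, each a list of 2 entries, a list of its own where there are three numbers: the shift along the tool's x, y, z in mm, then the turn, a rotation vector about the tool's x, y, z in degrees. In form: [[[x, y, z], [ax, ay, az]], ...]. A call has exactly 10 rows; each row shifts and turns the commanded pose from where the row before left it, along the tool's axes as they then stand; what a row does not reach is not made up. A row lasts 1/10 s, in which the tool goes at most 50 mm and 8.59 degrees, less where a joint would pass 70% of its speed; a pose out of reach is approached as far as the arm can. A call is refused whole if a number of a shift passes 50 or a number of a turn 8.59, either way. A call with a gripper value outside its range is refused whole. OPENING is the closure, from 0 (fully open) to 1 (shut), set as the call begins (- or left out, the last holds). The fingers move at their own pace and stop on an object; FORCE is the grip in N (left out, the last holds). Time passes only in rows, so rows that do not move let the fingers close, or fill a call up. It gives the time, the measured TCP pose, the force and the opening at its end, in the units of the state.
- ctrl.get_state(): the state, without advancing time (a new reading comes with each control period).
- optics.get_image(name): name is "side" or "top"; returns a dict with "image" (420x560x3 uint8, red, green, blue), "fx", "fy", "cx", "cy" (pixels), "R" (3x3) and "t" (3): a world point X has camera coordinates R X + t. Camera axes: x right, y down, z forward; pixel columns grow to the right and rows downward; lengths in m; the calibration is good to about 2 mm. A picture is of the moment at which its call begins. There is no depth.
- close_job(): hands the job in, once; it reports no verdict.
The state is a dict: "time": time; "joint_positions": joint angles; "qd": joint speeds; "joint_torque": joint torques, N m; "position": TCP position; "tool_rot": TCP orientation; "ft_force": force on the tool from outside, world axes, zero at the start; "torque": the same for the moment, N m; "grip_width": opening from 0.0 (shut) to 1.0 (fully open).
Only numpy, scipy, OpenCV 4.12 (cv2) and the standard library are available. Lean on these libraries where they do the work, as an engineer would, in place of code of your own. Each camera call takes 0.05 s, during which the arm holds its last target. There are 200 camera calls.

TASK

Take the round sieve by its handle, hold it level over the blue tray and shake it side to side until both small brass balls have dropped through into the blue tray. Keep the large steel balls in the sieve, and stand it back on the bench, upright and beside the trays.

Things in the scene. Friction and masses are not known exactly. Their poses are not given: they have to be found in the camera images.
- sieve: Round steel sieve, 130 mm outer diameter, frame 42 mm high, 0.3 kg; origin at the centre of its underside, z up. Floor 12 mm above the underside: bars along the sieve's x axis with three 18 mm slots between them (centred at y = -42, 0, +42 mm). The two bars beside the middle slot (y = -21, +21 mm, 24 mm wide) are shallow V grooves, sides rising 6 degrees.
- sieve_grip (a point): Centre of the black grip of the sieve's bail handle, over the middle of the sieve, 88 mm above its underside; same axes as the sieve. The grip is a bar along the sieve's x axis, 60 mm long, 20 mm wide along y, 26 mm high, free on both sides and above. A monitor stands behind the rightmost place, its screen from about 0.6 m ahead of the robot: come to that place from the near side.
- blue_tray: Blue open square plastic tray, 180 x 180 mm, 35 mm high, walls and floor 4 mm thick, 0.6 kg, loose; origin at the centre of its underside, z up. A grey tray of the same size stands on the bench too and stays empty; sieve and trays stand side by side in any order, centres about 0.28 m apart.
- small_a_center (a point): Small brass-coloured milling ball (14 mm diameter), loose in the sieve; the point is its centre. It starts in one of the two V grooves (one ball in each) and stays while the sieve is level and moved smoothly; brisk shaking along the sieve's y axis (50 mm strokes, each in about 0.25 s, many times to and fro) makes it climb out and drop through a slot.
- small_b_center (a point): Small brass-coloured milling ball (14 mm diameter), loose in the sieve; the point is its centre. It starts in one of the two V grooves (one ball in each) and stays while the sieve is level and moved smoothly; brisk shaking along the sieve's y axis (50 mm strokes, each in about 0.25 s, many times to and fro) makes it climb out and drop through a slot.
- large_a_center (a point): Large steel milling ball (24 mm diameter), loose in the sieve; the point is its centre. It starts in the middle slot, too big to pass.
- large_b_center (a point): Large steel milling ball (24 mm diameter), loose in the sieve; the point is its centre. It starts in the middle slot, too big to pass.

How it is judged:
By the outcome, as a careful person would: the job done as asked, in the order asked, and still so for the second after the job is handed in, with the robot touching nothing.
It also fails if it takes over 64 s, if anything falls off the work surface, if the arm or the gripper's body presses on something with over 40 N, if the wrist force passes 120 N, or if a joint passes its speed limit or range.

## Working session

There is one attempt and no reset: what is moved stays moved. The work goes in short steps, Python scripts to look and compute and a shell command to move; the robot and the scene stay as the last step left them, time stands still between calls to the robot, and variables do not carry over. Pictures are saved under pics/ and viewed, on a budget of 10 in all, crops included, one or two more only if the job needs it, and the job is handed in when it is done.

```bash
mkdir -p pics; ls
python3 - <<'E'
from bench import ctrl, optics
import cv2,numpy as np,json
s=ctrl.get_state(); print({k:np.round(v,3).tolist() for k,v in s.items()}, ctrl.tcp_to_tips)
for n in("top","side"):
    d=optics.get_image(n); cv2.imwrite(f"pics/{n}0.png",d["image"][:,:,::-1])
    print(n,d["fx"],d["fy"],d["cx"],d["cy"],np.round(d["R"],4).tolist(),np.round(d["t"],4).tolist())
a=[cv2.imread(f"pics/{n}0.png") for n in("top","side")]
E
```

```text
pics
{'time': 0.0, 'joint_positions': [1.175, 0.322, -0.07, 1.452, 0.023, 1.371, -0.057], 'qd': [-0.001, 0.002, -0.0, -0.001, -0.002, -0.0, 0.0], 'joint_torque': [0.0, -49.129, -0.404, -31.252, -0.064, 0.044, 0.0], 'position': [0.259, -0.596, 0.238], 'tool_rot': [-3.074, -0.639, 0.001], 'ft_force': [-0.661, 0.1, -1.21], 'torque': [0.011, 0.03, -0.011], 'grip_width': 0.998} 0.017
top 390.5062662801842 390.5062662801842 282.2471927075849 212.52497012743996 [[-0.0021, -1.0, -0.0047], [-0.9902, 0.0027, -0.1395], [0.1395, 0.0044, -0.9902]] [0.1239, 0.4904, 0.8824]
side 444.12728394337324 444.12728394337324 282.13477063363024 209.8767268767922 [[0.9975, -0.0687, -0.0186], [-0.0471, -0.4428, -0.8954], [0.0533, 0.894, -0.4449]] [-0.4828, 0.1435, 0.9223]
```

View pics/top0.png

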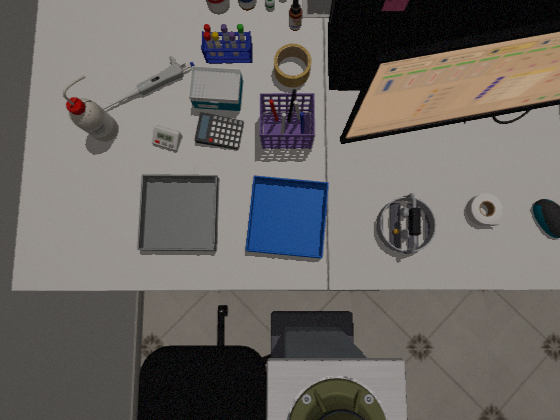

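View pics/side0.png

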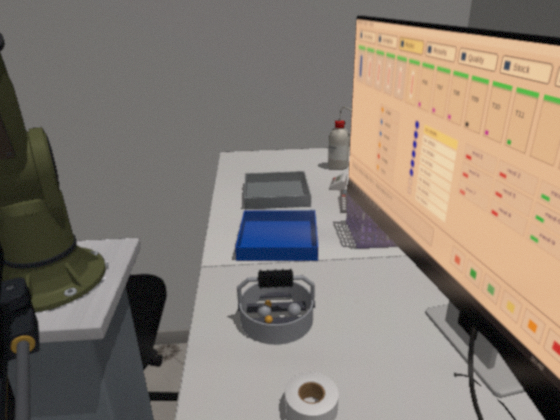

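Top view: sieve at about (405,225) with its black grip at (414,221), blue tray at (287,217), grey tray at (178,213). In the side view the grip is at (275,278). The sieve is in the rightmost place, with its grip roughly along world x.

```bash
cat > h.py <<'E'
from bench import ctrl, optics
import cv2,numpy as np
from scipy.spatial.transform import Rotation as Ro
def ray(d,u,v):
    r=d["R"].T@np.array([(u-d["cx"])/d["fx"],(v-d["cy"])/d["fy"],1]); return -d["R"].T@d["t"],r
def plane(d,u,v,z):
    c,r=ray(d,u,v); return c+r*(z-c[2])/r[2]
def tri(a,pa,b,pb):
    (c,r),(e,s)=ray(a,*pa),ray(b,*pb)
    k=np.linalg.lstsq(np.c_[r,-s],e-c,rcond=None)[0]
    p,q=c+k[0]*r,e+k[1]*s; return (p+q)/2,np.linalg.norm(p-q)
def blob(m,box):
    k=np.zeros(m.shape,np.uint8); x0,y0,x1,y1=box; k[y0:y1,x0:x1]=m[y0:y1,x0:x1]
    c=max(cv2.findContours(k,cv2.RETR_EXTERNAL,cv2.CHAIN_APPROX_NONE)[0],key=cv2.contourArea)
    return c
E
python3 - <<'E'
from h import *
T,S=[optics.get_image(n) for n in("top","side")]
dark=lambda d:(d["image"].max(2)<38).astype(np.uint8)
ct=blob(dark(T),(375,185,440,260)); cs=blob(dark(S),(235,255,320,300))
rt,rs=cv2.minAreaRect(ct),cv2.minAreaRect(cs); print(rt,rs)
p,e=tri(T,rt[0],S,rs[0]); print("grip",p,e)
b=cv2.boxPoints(rt); P=np.array([plane(T,*q,.09)[:2] for q in b]); print(P, np.linalg.norm(P-np.roll(P,1,0),axis=1))
q=[(P[i]-P[i-1]) for i in range(4)]; L=max(q,key=np.linalg.norm); print("yaw",np.degrees(np.arctan2(L[1],L[0])))
cv2.imwrite("pics/crop1.png",np.hstack([cv2.resize(T["image"][180:265,360:450,::-1],(400,378)),cv2.resize(S["image"][255:345,230:325,::-1],(400,378))]))
hsv=cv2.cvtColor(T["image"],cv2.COLOR_RGB2HSV)
blue=cv2.inRange(hsv,(100,150,60),(125,255,255)); c=blob(blue,(235,165,340,270)); r=cv2.minAreaRect(c); print(r)
for q in cv2.boxPoints(r): print(plane(T,*q,.035))
print("tray",plane(T,*r[0],.03))
E
```

```text
((413.6273498535156, 221.44277954101562), (11.698182106018066, 27.30963706970215), 2.38594388961792) ((275.0, 278.5), (15.0, 34.0), 90.0)
grip [ 0.46228169 -0.16662714  0.08744885] 0.0007476041956178549
[[ 0.43293542 -0.15034808]
 [ 0.49322176 -0.15566468]
 [ 0.49206387 -0.18134861]
 [ 0.4318078  -0.17578363]] [0.02546053 0.06052032 0.02571002 0.06051251]
yaw -5.039827760660053
((287.00225830078125, 216.47642517089844), (76.4161376953125, 76.0368881225586), 5.440331935882568)
[0.40157641 0.20841408 0.035     ]
[0.58105292 0.1932424  0.035     ]
[0.5628831  0.01257095 0.035     ]
[0.38451815 0.03252735 0.035     ]
tray [0.48192897 0.11161128 0.03      ]
```

View pics/crop1.png

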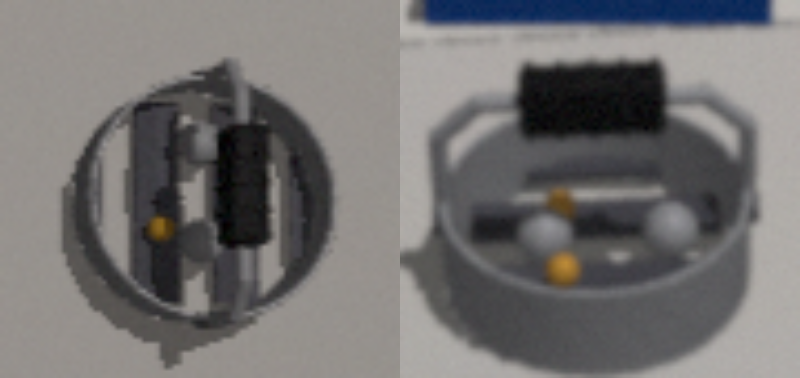

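The sieve grip is at (0.462, -0.167, 0.088) with yaw -5°, and the blue tray is at (0.482, 0.111). One brass ball sits in each groove and the steel balls are in the middle slot. Next I turn the tool 28.4° and approach high.

```bash
python3 -m inch '[[[0,0,0],[0,0,7.1]],[[0,0,0],[0,0,7.1]],[[0,0,0],[0,0,7.1]],[[0,0,0],[0,0,7.1]],[[11,-29.7,0],[0,0,0]],[[11,-29.7,0],[0,0,0]],[[11,-29.7,0],[0,0,0]],[[11,-29.7,0],[0,0,0]],[[11,-29.7,0],[0,0,0]],[[11,-29.7,0],[0,0,0]]]' 0 50
python3 -m inch '[[[11,-29.7,0],[0,0,0]],[[11,-29.7,0],[0,0,0]],[[11,-29.7,0],[0,0,0]],[[11,-29.7,0],[0,0,0]],[[11,-29.7,0],[0,0,0]],[[11,-29.7,0],[0,0,0]],[[11,-29.7,0],[0,0,0]],[[11,-29.7,0],[0,0,0]],[[11,-29.7,0],[0,0,0]],[[0,0,0],[0,0,0]]]'
cat > st.py <<'E'
from h import *
import sys
s=ctrl.get_state(); M=Ro.from_rotvec(s["tool_rot"]).as_matrix()
print(s["time"],np.round(s["position"],4),"yaw",np.degrees(np.arctan2(M[1,0],M[0,0])),"tilt",np.round(M[:2,2],4),s["grip_width"],np.round(s["ft_force"],1))
if len(sys.argv)>1:
    print("tool shift mm",np.round(M.T@(np.array([float(v) for v in sys.argv[1:4]])-s["position"])*1e3,1))
E
python3 st.py .4623 -.1666 .0865
```

```text
time: 1.2
position: [0.3404, -0.423, 0.2394]
tool_rot: [3.139, -0.135, -0.0]
ft_force: [0.3, 1.0, -0.2]
grip_width: 0.995
time: 2.2
position: [0.4634, -0.1613, 0.2397]
tool_rot: [-3.137, 0.122, -0.002]
ft_force: [0.1, 0.5, -0.7]
grip_width: 0.998
2.2 [ 0.4634 -0.1613  0.2397] yaw -4.463739517439408 tilt [0.0012 0.0017] 0.9981856082441215 [ 0.1  0.5 -0.7]
tool shift mm [ -0.9   5.6 153.2]
```

```bash
python3 -m inch '[[[-1,3,17],[0,0,0.5]],[[0,2,17],[0,0,0]],[[0,0,17],[0,0,0]],[[0,0,17],[0,0,0]],[[0,0,17],[0,0,0]],[[0,0,17],[0,0,0]],[[0,0,17],[0,0,0]],[[0,0,17],[0,0,0]],[[0,0,17],[0,0,0]],[[0,0,0],[0,0,0]]]' && python3 st.py .4623 -.1666 .0865
python3 - <<'E'
from h import *
for n,b in(("top",(330,140,480,300)),("side",(200,200,350,360))):
    I=optics.get_image(n)["image"]; x0,y0,x1,y1=b
    cv2.imwrite(f"pics/d_{n}.png",cv2.resize(I[y0:y1,x0:x1,::-1],(390,416)))
cv2.imwrite("pics/d.png",np.hstack([cv2.imread(f"pics/d_{n}.png") for n in("top","side")]))
E
```

```text
time: 3.2
position: [0.4579, -0.1714, 0.0843]
tool_rot: [-3.137, 0.149, 0.008]
ft_force: [-0.1, -0.8, 0.4]
grip_width: 0.999
3.2 [ 0.4579 -0.1714  0.0843] yaw -5.457507779254444 tilt [-0.0047  0.0017] 0.9993754053749069 [-0.1 -0.8  0.4]
tool shift mm [ 3.9 -5.2 -2.2]
```

View pics/d.png

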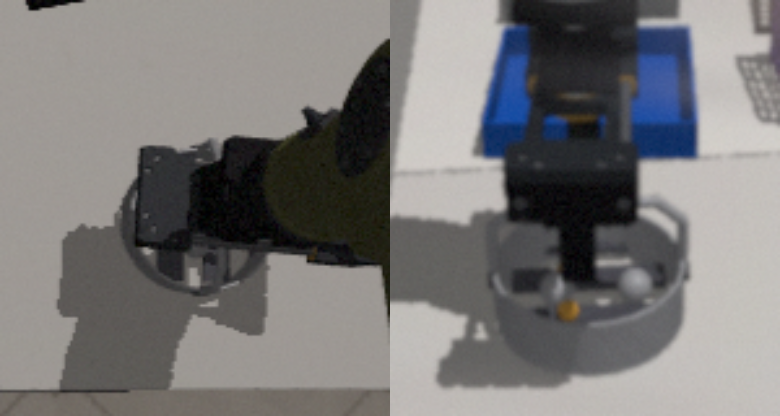

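The gripper straddles the grip in both views, and the finger is about 4 mm short in x in the side crop (column 578 against sieve centre 590). I'll centre it and then close.

```bash
python3 -m inch '[[[2,-2.5,-2],[0,0,0]],[[2,-2.5,0],[0,0,0]],[[0,0,0],[0,0,0]],[[0,0,0],[0,0,0]],[[0,0,0],[0,0,0]],[[0,0,0],[0,0,0]],[[0,0,0],[0,0,0]],[[0,0,0],[0,0,0]],[[0,0,0],[0,0,0]],[[0,0,0],[0,0,0]]]' && python3 st.py .4623 -.1666 .0865
```

```text
time: 4.3
position: [0.4646, -0.1668, 0.0885]
tool_rot: [3.138, -0.148, -0.0]
ft_force: [0.4, 0.6, 0.0]
grip_width: 1.0
4.3 [ 0.4646 -0.1668  0.0885] yaw -5.418549185072641 tilt [-0.     -0.0001] 1.0003047007980417 [0.4 0.6 0. ]
tool shift mm [-2.3  0.   2. ]
```

```bash
Z='[[[-1,0,2],[0,0,0]],[[0,0,0],[0,0,0]],[[0,0,0],[0,0,0]],[[0,0,0],[0,0,0]],[[0,0,0],[0,0,0]],[[0,0,0],[0,0,0]],[[0,0,0],[0,0,0]],[[0,0,0],[0,0,0]],[[0,0,0],[0,0,0]],[[0,0,0],[0,0,0]]]'; python3 -m inch '[[[-1,0,2],[0,0,0]],[[0,0,0],[0,0,0]],[[0,0,0],[0,0,0]],[[0,0,0],[0,0,0]],[[0,0,0],[0,0,0]],[[0,0,0],[0,0,0]],[[0,0,0],[0,0,0]],[[0,0,0],[0,0,0]],[[0,0,0],[0,0,0]],[[0,0,0],[0,0,0]]]' 1 20
python3 -m inch '[[[0,0,0],[0,0,0]],[[0,0,0],[0,0,0]],[[0,0,0],[0,0,0]],[[0,0,0],[0,0,0]],[[0,0,0],[0,0,0]],[[0,0,0],[0,0,0]],[[0,0,0],[0,0,0]],[[0,0,0],[0,0,0]],[[0,0,0],[0,0,0]],[[0,0,0],[0,0,0]]]' 1 55; python3 st.py .4623 -.1666 .0865
```

```text
time: 5.3
position: [0.4635, -0.167, 0.0866]
tool_rot: [3.138, -0.149, -0.0]
ft_force: [0.1, -0.4, 0.7]
grip_width: 0.236
time: 6.3
position: [0.4636, -0.1668, 0.0865]
tool_rot: [3.138, -0.149, 0.0]
ft_force: [0.2, -2.6, -0.6]
grip_width: 0.228
6.3 [ 0.4636 -0.1668  0.0865] yaw -5.420378370644231 tilt [ 0.     -0.0002] 0.22793095716002693 [ 0.2 -2.6 -0.6]
tool shift mm [-1.3 -0.   0. ]
```

Gripped (width 20 mm). Next: a smooth lift, then carry to over the blue tray.

```bash
python3 -m inch '[[[0,0,-2],[0,0,0]],[[0,0,-5],[0,0,0]],[[0,0,-8],[0,0,0]],[[0,0,-10],[0,0,0]],[[0,0,-11],[0,0,0]],[[0,0,-11],[0,0,0]],[[0,0,-10],[0,0,0]],[[0,0,-7],[0,0,0]],[[0,0,-4],[0,0,0]],[[0,0,-2],[0,0,0]]]' && python3 st.py .482 .111 .133
python3 - <<'E'
from h import *
I=optics.get_image("side")["image"]
cv2.imwrite("pics/e.png",cv2.resize(I[180:360,180:360,::-1],(500,500)))
E
```

```text
time: 7.3
position: [0.4636, -0.1668, 0.1569]
tool_rot: [3.138, -0.149, 0.0]
ft_force: [-0.1, 1.0, -3.0]
grip_width: 0.224
7.3 [ 0.4636 -0.1668  0.1569] yaw -5.421233546234217 tilt [ 0.0003 -0.0003] 0.22377856311906158 [-0.1  1.  -3. ]
tool shift mm [  -8.  -278.3   23.9]
```

View pics/e.png

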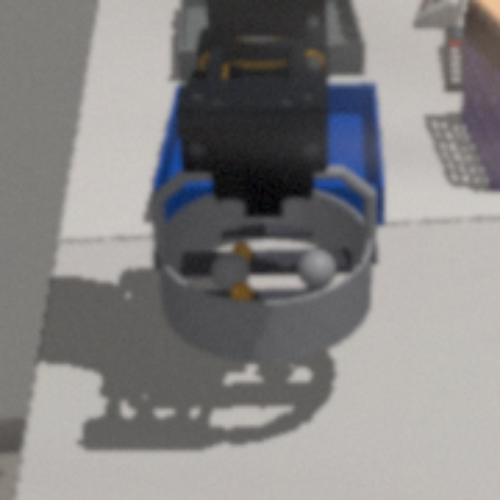

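The sieve is clear of the bench and level. The brass balls are at crop (242,250) and (242,292), and both steel balls are inside. Carrying it over.

```bash
python3 -m inch '[[[0,-1,0],[0,0,0]],[[0,-3,0],[0,0,0]],[[0,-6,0],[0,0,0]],[[0,-10,0],[0,0,0]],[[0,-14,0],[0,0,0]],[[-1,-17,0],[0,0,0]],[[-1,-20,0],[0,0,0]],[[-1,-22,0],[0,0,0]],[[-1,-23,0],[0,0,0]],[[-1,-23,0],[0,0,0]]]'
python3 -m inch '[[[-1,-23,0],[0,0,0]],[[-1,-23,0],[0,0,0]],[[-1,-22,0],[0,0,0]],[[0,-20,0],[0,0,0]],[[0,-17,0],[0,0,0]],[[0,-14,0],[0,0,0]],[[0,-10,0],[0,0,0]],[[0,-6,0],[0,0,0]],[[0,-3,0],[0,0,0]],[[0,-1,0],[0,0,0]]]'
python3 -m inch '[[[0,0,1],[0,0,0]],[[0,0,2],[0,0,0]],[[0,0,3],[0,0,0]],[[0,0,4],[0,0,0]],[[0,0,4],[0,0,0]],[[0,0,3],[0,0,0]],[[0,0,2],[0,0,0]],[[0,0,1],[0,0,0]],[[0,0,0],[0,0,0]],[[0,0,0],[0,0,0]]]'
python3 st.py .482 .111 .135
python3 - <<'E'
from h import *
for n,b in(("top",(220,140,370,300)),("side",(200,130,350,290))):
    I=optics.get_image(n)["image"]; x0,y0,x1,y1=b
    cv2.imwrite(f"pics/d_{n}.png",cv2.resize(I[y0:y1,x0:x1,::-1],(390,416)))
cv2.imwrite("pics/f.png",np.hstack([cv2.imread(f"pics/d_{n}.png") for n in("top","side")]))
E
```

```text
time: 8.35
position: [0.4715, -0.0255, 0.1566]
tool_rot: [-3.138, 0.147, -0.0]
ft_force: [0.8, 0.2, -4.2]
grip_width: 0.231
time: 9.35
position: [0.4818, 0.1108, 0.1565]
tool_rot: [3.138, -0.149, -0.0]
ft_force: [0.5, 0.4, -4.1]
grip_width: 0.228
time: 10.35
position: [0.482, 0.1108, 0.1366]
tool_rot: [3.138, -0.148, 0.0]
ft_force: [1.5, 0.0, -3.8]
grip_width: 0.221
10.35 [0.482  0.1108 0.1366] yaw -5.418301486058916 tilt [ 0.0002 -0.    ] 0.22073366305182351 [ 1.5  0.  -3.8]
tool shift mm [ 0.  -0.2  1.6]
```

View pics/f.png

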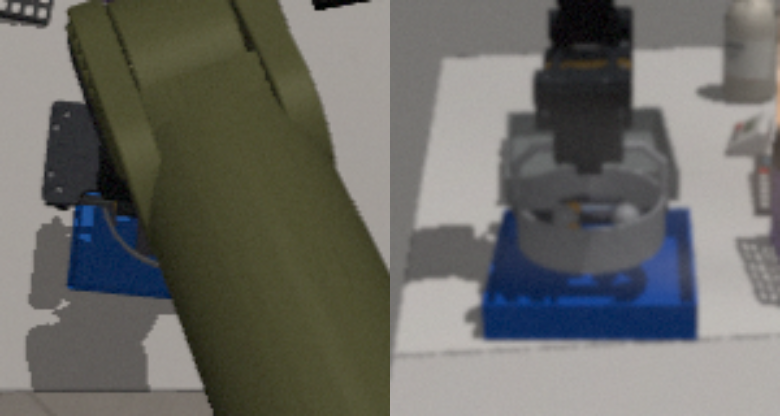

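The sieve is centred over the blue tray (side crop, sieve centre (592,225), tray centre (590,270)), underside about 50 mm up. Shaking along tool y.

```bash
python3 -m inch '[[[0,0,0],[0,0,0]],[[0,-25,0],[0,0,0]],[[0,0,0],[0,0,0]],[[0,25,0],[0,0,0]],[[0,25,0],[0,0,0]],[[0,0,0],[0,0,0]],[[0,-25,0],[0,0,0]],[[0,-25,0],[0,0,0]],[[0,25,0],[0,0,0]],[[0,25,0],[0,0,0]]]'
python3 -m inch '[[[0,0,0],[0,0,0]],[[0,-25,0],[0,0,0]],[[0,-25,0],[0,0,0]],[[0,25,0],[0,0,0]],[[0,25,0],[0,0,0]],[[0,0,0],[0,0,0]],[[0,-25,0],[0,0,0]],[[0,-25,0],[0,0,0]],[[0,25,0],[0,0,0]],[[0,25,0],[0,0,0]]]'
python3 -m inch '[[[0,0,0],[0,0,0]],[[0,-25,0],[0,0,0]],[[0,-25,0],[0,0,0]],[[0,25,0],[0,0,0]],[[0,25,0],[0,0,0]],[[0,0,0],[0,0,0]],[[0,-25,0],[0,0,0]],[[0,-25,0],[0,0,0]],[[0,25,0],[0,0,0]],[[0,25,0],[0,0,0]]]'
python3 st.py .482 .111 .1366
cat > o.py <<'E'
from h import *
for n in("top","side"):
    d=optics.get_image(n); I=d["image"]
    m=cv2.inRange(cv2.cvtColor(I,cv2.COLOR_RGB2HSV),(8,130,60),(28,255,255))
    k,_,s,c=cv2.connectedComponentsWithStats(m)
    print(n,[(s[i,4],np.round(c[i]).tolist()) for i in range(1,k) if 200<c[i][0]<345 and 165<c[i][1]<290])
cv2.imwrite("pics/o_%.2f.png"%ctrl.get_state()["time"],cv2.resize(I[160:290,200:350,::-1],(600,520)))
E
python3 o.py; ls pics
```

```text
time: 11.45
position: [0.4795, 0.0876, 0.1368]
tool_rot: [-3.138, 0.141, -0.001]
ft_force: [0.0, -1.3, -3.3]
grip_width: 0.225
time: 12.45
position: [0.4795, 0.0881, 0.1368]
tool_rot: [-3.137, 0.141, -0.001]
ft_force: [-0.4, -1.6, -3.3]
grip_width: 0.226
time: 13.45
position: [0.4796, 0.0885, 0.1368]
tool_rot: [-3.137, 0.141, -0.001]
ft_force: [0.4, -0.9, -3.9]
grip_width: 0.224
13.45 [0.4796 0.0885 0.1368] yaw -5.134488547282301 tilt [0.0006 0.0014] 0.2243089802952586 [ 0.4 -0.9 -3.9]
tool shift mm [  0.4 -22.7   0.2]
top [(np.int32(2), [276.0, 220.0])]
side [(np.int32(9), [274.0, 244.0])]
crop1.png
d.png
d_side.png
d_top.png
e.png
f.png
o_13.55.png
side0.png
top0.png
```

View pics/o_13.55.png

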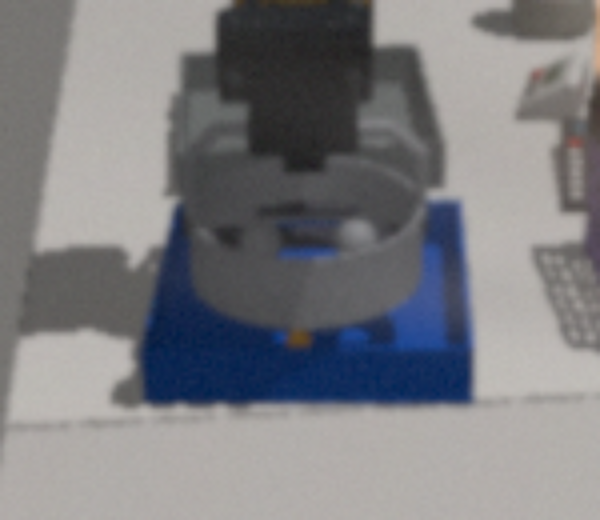

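One brass ball is in the tray (298,337), and none is visible in the sieve, though the near groove is partly hidden. I'll shake more, then raise the sieve to check.

```bash
for i in 1; do python3 -m inch '[[[0,0,0],[0,0,0]],[[0,-25,0],[0,0,0]],[[0,-25,0],[0,0,0]],[[0,25,0],[0,0,0]],[[0,25,0],[0,0,0]],[[0,0,0],[0,0,0]],[[0,-25,0],[0,0,0]],[[0,-25,0],[0,0,0]],[[0,25,0],[0,0,0]],[[0,25,0],[0,0,0]]]'; done
python3 -m inch '[[[0,0,0],[0,0,0]],[[0,-25,0],[0,0,0]],[[0,-25,0],[0,0,0]],[[0,25,0],[0,0,0]],[[0,25,0],[0,0,0]],[[0,0,0],[0,0,0]],[[0,-25,0],[0,0,0]],[[0,-25,0],[0,0,0]],[[0,25,0],[0,0,0]],[[0,25,0],[0,0,0]]]'
python3 -m inch '[[[0,0,0],[0,0,0]],[[0,-25,0],[0,0,0]],[[0,-25,0],[0,0,0]],[[0,25,0],[0,0,0]],[[0,25,0],[0,0,0]],[[0,0,0],[0,0,0]],[[0,-25,0],[0,0,0]],[[0,0,0],[0,0,0]],[[0,0,0],[0,0,0]],[[0,0,0],[0,0,0]]]'
python3 -m inch '[[[0,0,-2],[0,0,0]],[[0,0,-7],[0,0,0]],[[0,0,-12],[0,0,0]],[[0,0,-15],[0,0,0]],[[0,0,-16],[0,0,0]],[[0,0,-16],[0,0,0]],[[0,0,-15],[0,0,0]],[[0,0,-12],[0,0,0]],[[0,0,-7],[0,0,0]],[[0,0,-2],[0,0,0]]]'
python3 st.py .482 .111 .1366; python3 o.py; ls -t pics|head -1; cp pics/$(ls -t pics|head -1) pics/g.png
```

```text
time: 14.55
position: [0.4795, 0.0891, 0.1368]
tool_rot: [-3.137, 0.139, -0.001]
ft_force: [0.5, -0.5, -3.8]
grip_width: 0.226
time: 15.55
position: [0.4796, 0.0892, 0.1368]
tool_rot: [-3.137, 0.139, -0.001]
ft_force: [0.5, -1.8, -2.9]
grip_width: 0.227
time: 16.55
position: [0.4818, 0.1112, 0.1365]
tool_rot: [3.138, -0.148, -0.0]
ft_force: [0.6, -0.2, -4.2]
grip_width: 0.223
time: 17.55
position: [0.4823, 0.1109, 0.2415]
tool_rot: [-3.138, 0.149, -0.002]
ft_force: [0.1, 0.4, -4.1]
grip_width: 0.222
17.55 [0.4823 0.1109 0.2415] yaw -5.428558508011044 tilt [ 0.0013 -0.    ] 0.2215868494067936 [ 0.1  0.4 -4.1]
tool shift mm [-4.000e-01 -1.000e-01  1.049e+02]
top [(np.int32(2), [261.0, 210.0])]
side [(np.int32(2), [272.0, 236.0]), (np.int32(13), [274.0, 244.0])]
o_17.65.png
```

View pics/g.png

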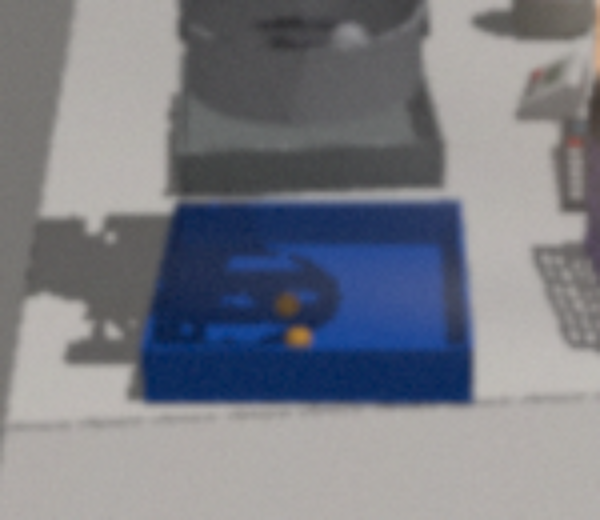

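Both brass balls are now in the blue tray, at crop (288,304) and (299,337). Carrying the sieve back to its original place.

```bash
python3 -m inch '[[[0,1,0],[0,0,0]],[[0,3,0],[0,0,0]],[[0,6,0],[0,0,0]],[[0,10,0],[0,0,0]],[[0,14,0],[0,0,0]],[[1,17,0],[0,0,0]],[[1,20,0],[0,0,0]],[[1,22,0],[0,0,0]],[[1,23,0],[0,0,0]],[[1,23,0],[0,0,0]]]'
python3 -m inch '[[[1,23,0],[0,0,0]],[[1,23,0],[0,0,0]],[[1,22,0],[0,0,0]],[[0,20,0],[0,0,0]],[[0,17,0],[0,0,0]],[[0,14,0],[0,0,0]],[[0,10,0],[0,0,0]],[[0,6,0],[0,0,0]],[[0,3,0],[0,0,0]],[[0,1,0],[0,0,0]]]'
python3 -m inch '[[[0,0,3],[0,0,0]],[[0,0,9],[0,0,0]],[[0,0,15],[0,0,0]],[[0,0,18],[0,0,0]],[[0,0,20],[0,0,0]],[[0,0,20],[0,0,0]],[[0,0,18],[0,0,0]],[[0,0,15],[0,0,0]],[[0,0,9],[0,0,0]],[[0,0,3],[0,0,0]]]'
python3 st.py .4636 -.1668 .0865
```

```text
time: 18.65
position: [0.4733, -0.0299, 0.2405]
tool_rot: [3.138, -0.15, -0.0]
ft_force: [0.3, -0.5, -3.3]
grip_width: 0.223
time: 19.65
position: [0.4637, -0.1664, 0.2405]
tool_rot: [-3.138, 0.148, 0.0]
ft_force: [-0.4, 0.9, -4.1]
grip_width: 0.225
time: 20.65
position: [0.4628, -0.1661, 0.1092]
tool_rot: [-3.137, 0.147, 0.003]
ft_force: [-0.5, -0.5, -3.4]
grip_width: 0.223
20.65 [ 0.4628 -0.1661  0.1092] yaw -5.382076455935583 tilt [-0.0021  0.001 ] 0.22296784581405849 [-0.5 -0.5 -3.4]
tool shift mm [ 0.9  0.7 22.7]
```

```bash
python3 -m inch '[[[0,0,2],[0,0,0]],[[0,0,4],[0,0,0]],[[0,0,4],[0,0,0]],[[0,0,4],[0,0,0]],[[0,0,3],[0,0,0]],[[0,0,2],[0,0,0]],[[0,0,2],[0,0,0]],[[0,0,1],[0,0,0]],[[0,0,1],[0,0,0]],[[0,0,0],[0,0,0]]]'
python3 st.py .4636 -.1668 .0865
```

```text
time: 21.65
position: [0.4635, -0.1667, 0.0875]
tool_rot: [3.138, -0.149, -0.0]
ft_force: [0.7, 0.0, -3.5]
grip_width: 0.223
21.65 [ 0.4635 -0.1667  0.0875] yaw -5.419466066255398 tilt [-0.0001 -0.    ] 0.2234923913049647 [ 0.7  0.  -3.5]
tool shift mm [0.1 0.1 1. ]
```

```bash
python3 -m inch '[[[0,0,0.5],[0,0,0]],[[0,0,0.5],[0,0,0]],[[0,0,0.3],[0,0,0]],[[0,0,0],[0,0,0]],[[0,0,0],[0,0,0]],[[0,0,0],[0,0,0]],[[0,0,0],[0,0,0]],[[0,0,0],[0,0,0]],[[0,0,0],[0,0,0]],[[0,0,0],[0,0,0]]]'
```

```text
time: 22.65
position: [0.4637, -0.1666, 0.0866]
tool_rot: [3.138, -0.148, 0.0]
ft_force: [-2.2, 2.9, 5.1]
grip_width: 0.224
```

Contact is confirmed (the vertical force went from -3.5 to +5 N). Releasing and rising.

```bash
python3 -m inch '[[[0,0,0],[0,0,0]],[[0,0,0],[0,0,0]],[[0,0,0],[0,0,0]],[[0,0,0],[0,0,0]],[[0,0,0],[0,0,0]],[[0,0,0],[0,0,0]],[[0,0,0],[0,0,0]],[[0,0,0],[0,0,0]],[[0,0,0],[0,0,0]],[[0,0,0],[0,0,0]]]' 0 20
python3 -m inch '[[[0,0,-3],[0,0,0]],[[0,0,-8],[0,0,0]],[[0,0,-15],[0,0,0]],[[0,0,-20],[0,0,0]],[[0,0,-20],[0,0,0]],[[0,0,-20],[0,0,0]],[[0,0,-20],[0,0,0]],[[0,0,-20],[0,0,0]],[[0,0,-15],[0,0,0]],[[0,0,-9],[0,0,0]]]'
python3 -m inch '[[[0,10,0],[0,0,0]],[[-5,25,0],[0,0,0]],[[-10,30,0],[0,0,0]],[[-10,30,0],[0,0,0]],[[-10,30,0],[0,0,0]],[[-10,30,0],[0,0,0]],[[-10,30,0],[0,0,0]],[[-10,25,0],[0,0,0]],[[-5,15,0],[0,0,0]],[[0,0,0],[0,0,0]]]'
python3 st.py
python3 - <<'E'
from h import *
T,S=[optics.get_image(n) for n in("top","side")]
r=lambda d,x0,y0,x1,y1:cv2.resize(d["image"][y0:y1,x0:x1,::-1],(390,500))
cv2.imwrite("pics/z.png",np.hstack([cv2.resize(T["image"][150:280,230:460,::-1],(400,226)).repeat(1,0),cv2.resize(S["image"][190:350,200:350,::-1],(212,226))]))
a=cv2.resize(T["image"][150:280,230:460,::-1],(460,260)); b=cv2.resize(S["image"][190:350,200:350,::-1],(320,341))
o=np.zeros((341,780,3),np.uint8); o[:260,:460]=a; o[:,460:]=b; cv2.imwrite("pics/z.png",o)
E
```

```text
time: 23.65
position: [0.4636, -0.1667, 0.0863]
tool_rot: [3.138, -0.148, 0.0]
ft_force: [-0.1, 0.3, -0.0]
grip_width: 0.98
time: 24.65
position: [0.4642, -0.1668, 0.2384]
tool_rot: [3.137, -0.148, 0.004]
ft_force: [0.3, 0.2, -0.9]
grip_width: 1.0
time: 25.65
position: [0.3706, -0.3863, 0.2353]
tool_rot: [-3.137, 0.156, 0.003]
ft_force: [0.1, -0.1, 0.3]
grip_width: 0.997
25.65 [ 0.3706 -0.3863  0.2353] yaw -5.683504210958494 tilt [-0.0016  0.0005] 0.9966812398575082 [ 0.1 -0.1  0.3]
```

View pics/z.png

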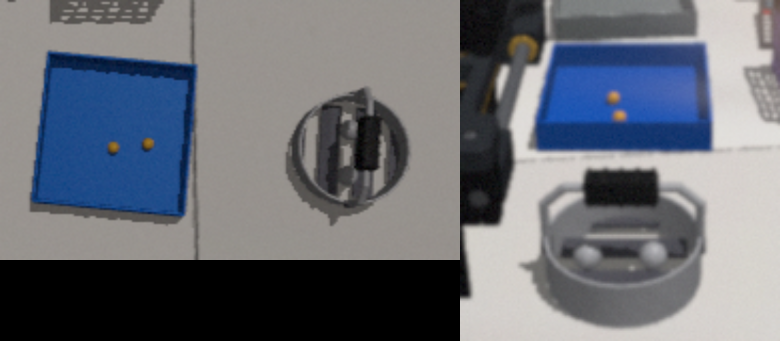

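Both brass balls are in the blue tray, at (113,147) and (148,144) in the top crop. Both steel balls are in the sieve, at (588,255) and (653,252) in the side crop, and the sieve stands upright with the arm clear of it. Handing in.

```bash
python3 -c "
from bench import close_job
print(close_job())"
```

```text
the job is handed in; nothing more can be done
None
```

The job is done and handed in at about 26 s of robot time, well under the 64 s limit. I gripped the sieve by its handle and carried it level over the blue tray. Shaking it along its y axis dropped both brass balls through, and I then stood it back in its original place.

The last top and side pictures show both brass balls in the blue tray and both steel balls still in the sieve. The sieve is upright on the bench beside the trays, and the gripper is open and clear of everything. None of the final checks failed or disagreed. The force readings I saw, taken at the end of each move, stayed within a few newtons.

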